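Craft caddy: fold back the handle, turn the square pot to the front and hold it

TASK

Make the craft caddy ready for a child to pick from the square pot: swing its carry handle over to the back until it snaps home behind its catches and stays there, then grip the round wooden knob in the middle and turn the carousel until the square pot stands squarely at the caddy's front, over the pencil ledge. Finish while still gripping the knob, holding the carousel still there: do not let go at the end. Leave the toys around the caddy and the pencil on its ledge where they are.

Things in the scene. Friction and masses are not known exactly. Their poses are not given: they have to be found in the camera images.
- caddy: Craft caddy, fixed: beech base board 260 x 280 x 15 mm, two upright side cheeks (tops 92 mm above the table, outer faces 268 mm apart) carrying the handle, the carousel between them. Origin on the table straight under the carousel axis; x points to the caddy's BACK (where the handle rests), -x to its FRONT (pencil ledge, roughly towards the robot), y to the left, z up. Yaw within 0.4 rad of 0.
- ledge_mid (a point): Middle of the pencil ledge along the front edge of the base board, on the board's top (15 mm up), 120 mm in front of the carousel axis. A loose pencil lies in its groove.
- carry_handle (a joint): Angle a of the carry handle: 0 = upright, positive = swung to the back. It pivots 60 mm above the table, straight above the caddy's origin, about the caddy's y. Starts within 0.45 of upright; stiff (0.22 N m), stays where left. Near the back the arms ride over two sprung ball catches (met at 1.19; about 4 N at the grip takes them over) and past 1.30 snap home onto rest pegs at 1.40, the end stop.
- handle_grip (a point): Middle of the handle's round beech grip, on its axis: diameter 22 mm, 212 mm long, parallel to the caddy's y, between two steel arms 10 mm thick. 150 mm from the pivot line: 150*sin(a) mm behind the caddy's origin and 60+150*cos(a) mm above the table (210 mm when upright, straight over the knob; 85 mm when home).
- carousel (a joint): Angle of the carousel, a disc (200 mm across, top 33 mm above the table) with five fixed pots. It turns endlessly and easily either way about the vertical through the caddy's origin and soon stops when let go. 0 or 6.283 (any whole turn) = square pot squarely at the front; grows anticlockwise seen from above; starts between 0.8 and 5.48.
- knob_mid (a point): Centre of the turning knob on top of the carousel's centre post, on the axis: a plain round upright beech cylinder, diameter 38 mm, 32 mm tall, from 130 to 162 mm above the table (this point 146 mm). It turns with the carousel and is free from above once the handle is swung back. Nothing in the pots stands higher than 112 mm.
- square_pot (a point): Centre (half-way up, 68 mm above the table) of the square pot: open, 52 x 52 mm outside, 70 mm tall, its centre 62 mm from the carousel axis. The four others, evenly spaced on the same circle and equally tall, are round (54 mm across); all are of the same pale ash, rims 103 mm above the table.
- pencil: Bystander, to be left alone: a thick plain pencil (diameter 12 mm, 130 mm long) lying in the groove of the ledge; origin at the middle of its underside.
- red_ring: Bystander, to be left alone: a red wooden ring (diameter 90 mm, 22 mm tall) lying left of the caddy; origin at the middle of its underside.
- blue_ring: Bystander, to be left alone: a blue wooden ring (diameter 76 mm, 22 mm tall) lying right of the caddy; origin at the middle of its underside.
- square_frame: Bystander, to be left alone: a hollow square beech frame (95 mm, 30 mm tall) lying left of the caddy; origin at the middle of its underside.
- cone: Bystander, to be left alone: a yellow cone (base 64 mm, 87 mm tall) standing right of the caddy; origin at the middle of its underside.
- cylinder: Bystander, to be left alone: a small natural cylinder (diameter 36 mm, 45 mm tall) standing left of and behind the caddy; origin at the middle of its underside.
- ash_block: Bystander, to be left alone: a plain ash block (30 x 60 x 30 mm) lying right of and behind the caddy; origin at the middle of its underside.

How it is judged:
By the outcome, as a careful person would: the job done as asked, in the order asked, and still so for the second after the job is handed in, while the arm keeps its last pose, push and grip.
It also fails if it takes over 72 s, if anything falls off the work surface, if the arm or the gripper's body presses on something with over 40 N, if the wrist force passes 120 N, or if a joint passes its speed limit or range.

ROBOT

A 6-joint arm with a two-finger parallel gripper is mounted at the origin on the work surface. World frame = base frame: x ahead of the robot, y to its left, z up, the work surface at z = 0. Lengths are in m, angles in rad, forces in N, time in s.
With the tool pointing down it reaches from about 0.35 to 0.85 m from the base axis. Payload 8.1 kg.
Tool frame: the origin (TCP) lies midway between the tips of the shut fingers; the grasp point (between the pads) lies 19 mm behind it; z points along the fingers, y is the line along which they close (so a half turn about z gives the same grasp; the last joint's range is limited). The gripper opens to 93 mm and grips with 3 to 60 N. Pads are 15 mm wide; open, the fingers measure 128 mm over their backs; the gripper's body (75 mm by 188 mm) begins 65 mm behind the grasp point.
Start: joints at [-1.33, 0.13, 1.488, -0, 1.523, -0.085], TCP at [0.192, -0.568, 0.219] pointing down, gripper open.
Joint ranges: [-2.96, 2.96], [-0.89, 2.26], [0.02, 2.5], [-1.34, 4.48], [0, 2.73], [-2.66, 2.66]. Speed limits (rad/s): [2.39, 2.39, 2.79, 3.14, 3.14, 3.14].

INTERFACE

Orientations are given as a rotation vector (axis times angle).
In Python, from plant import read_state, read_camera, get_calibration, close_job gives the robot as it stands.
- The arm moves only by the shell command python3 -m crank 'ROWS' [FORCE]. ROWS is JSON, a list that holds one entry, the list of rows, each a list of 7 numbers: the gripper's target within -1 to 1 (fully open at 1, half-way at 0, shut at -1), then the shift along the tool's x, y, z as a fraction of full scale, then the turn, a rotation vector about the tool's x, y, z as a fraction of full scale. In form: [[[grip, x, y, z, rx, ry, rz], ...]]. A call has exactly 5 rows; each row is the pose to reach, as a shift and turn from the pose commanded when the call began, along the tool's axes at that moment; what a row does not reach only later rows make up. Full scale, the value 1, is 0.5 m for a shift and 90 degrees for a turn. A row lasts 1/8 s, in which the tool goes at most 62.5 mm and 10.7 degrees, less where a joint would pass 70% of its speed; a pose out of reach is approached as far as the arm can. A call with a number of a shift or a turn outside -1 to 1 is refused whole. A call with a gripper value outside its range is refused whole. The fingers move at their own pace and stop on an object; FORCE is the grip in N (left out, the last holds). Time passes only in rows, so rows that repeat a pose let the fingers close, or fill a call up. It gives the time, the measured TCP pose, the force, the opening and the grip force at its end, in the units of the state.
- read_state(): the state, without advancing time (a new reading comes with each control period).
- read_camera(name): name is "scene" or "top"; returns the picture (400x640x3 uint8, red, green, blue); there is no depth.
- get_calibration(name): a dict with "fx", "fy", "cx", "cy" (pixels), "eye" and "orientation" of the camera in the world. Camera axes: x right, y down, z forward; pixel columns grow to the right and rows downward; lengths in m; the calibration is good to about 2 mm. A picture is of the moment at which its call begins. get_calibration takes no time and is no camera call.
- close_job(): hands the job in; it is judged then, once.
The state is a dict: "t": time; "q": joint angles; "dq": joint speeds; "joint_torque": joint torques, N m; "tool_pos": TCP position; "orientation": TCP orientation; "force": force on the tool from outside, world axes, zero at the start; "wrist_torque": the same for the moment, N m; "opening": finger opening in m; "gripper_force": force on a finger pad.
Only numpy, scipy, OpenCV 4.12 (cv2) and the standard library are available. Lean on these libraries where they do the work, as an engineer would, in place of code of your own. Each camera call takes 0.05 s, during which the arm holds its last target. There are 200 camera calls.

## Working session

There is one attempt and no reset: what is moved stays moved. The work goes in short steps, Python scripts to look and compute and a shell command to move; the robot and the scene stay as the last step left them, time stands still between calls to the robot, and variables do not carry over. Pictures are saved under pics/ and viewed, at most 10 in all, crops included, and the job is handed in when it is done.

```bash
mkdir -p pics; ls; python3 - <<'E'
from plant import *
import cv2
for n in("scene","top"):
    im=read_camera(n); cv2.imwrite(f"pics/{n}0.png",im[:,:,::-1]); print(get_calibration(n))
print(read_state())
E
```

```text
pics
{'fx': 421.55762924638043, 'fy': 421.55762924638043, 'cx': 312.27200318576786, 'cy': 194.3540118980876, 'eye': array([ 1.21893343, -0.04216353,  0.74838991]), 'orientation': array([-1.84706803, -1.58700074,  0.69489127])}
{'fx': 515.3174135759821, 'fy': 515.3174135759821, 'cx': 316.40541306454764, 'cy': 199.58163404236745, 'eye': array([0.41388013, 0.06201966, 1.23341156]), 'orientation': array([-2.18812093,  2.11831333, -0.1950393 ])}
{'t': 0.1, 'q': array([-1.33040715e+00,  1.31105497e-01,  1.48916636e+00, -6.09468304e-05,
        1.52300545e+00, -8.53753524e-02]), 'dq': array([ 7.38136949e-05, -1.83613934e-03, -3.74754313e-03, -3.75238568e-04,
        5.03333820e-04,  3.91687149e-04]), 'joint_torque': array([ 8.78354149e-04, -5.61343324e+01, -4.93095016e+01,  7.69993477e-02,
        2.91594921e-02, -5.97064763e-05]), 'tool_pos': array([ 0.19190934, -0.56793384,  0.2176827 ]), 'orientation': array([-3.09835701e+00, -5.09183043e-01,  3.00072016e-04]), 'force': array([ 0.20947987, -0.05866591, -0.93006971]), 'wrist_torque': array([ 0.02010513,  0.02711221, -0.01904683]), 'gripper_force': 0.0, 'opening': 0.09303253850638324}
```

View pics/scene0.png

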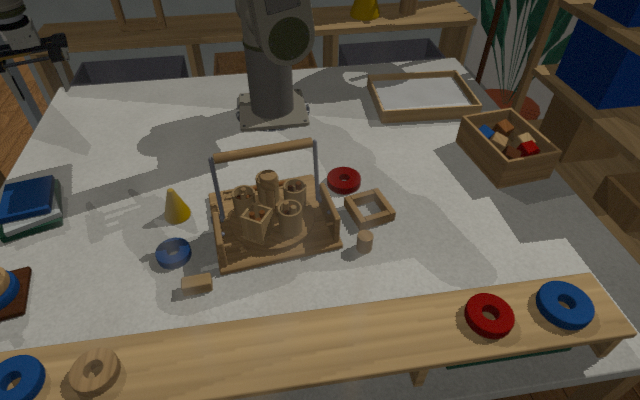

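View pics/top0.png

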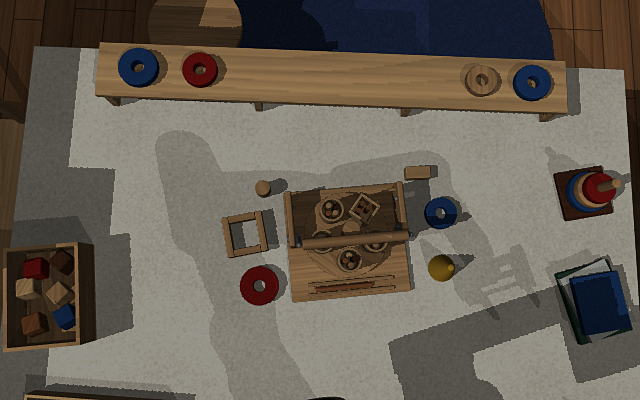

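The scene view shows the caddy at about (275,215) with the handle grip from (215,157) to (313,146). The top view shows the board at about (350,245) and the grip from (300,245) to (410,235). I'll zoom in on both.

```bash
python3 - <<'E'
import cv2
a=cv2.imread("pics/top0.png")[170:310,270:430]; cv2.imwrite("pics/topc.png",cv2.resize(a,None,fx=4,fy=4,interpolation=cv2.INTER_CUBIC))
a=cv2.imread("pics/scene0.png")[130:275,190:350]; cv2.imwrite("pics/scc.png",cv2.resize(a,None,fx=4,fy=4,interpolation=cv2.INTER_CUBIC))
E
```

```text
(no output)
```

View pics/topc.png

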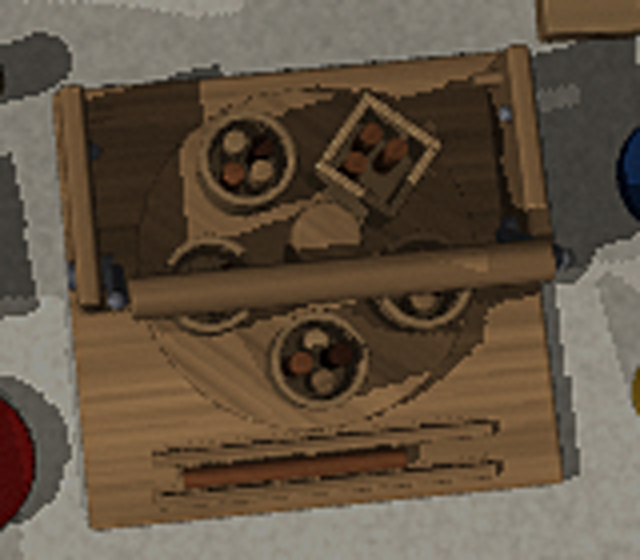

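View pics/scc.png

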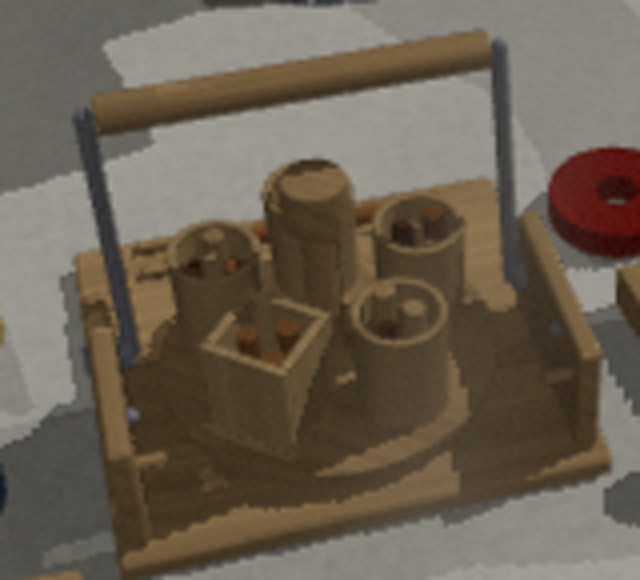

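Both crops are clear. In the top crop, the knob top is near (325,235), the square pot's rim centre near (380,152), and the round pots at (248,160), (320,362) and (425,285). I'll fit the whole caddy model to these points.

```bash
cat > h.py <<'E'
import numpy as np
from plant import *
from scipy.spatial.transform import Rotation as R
from scipy.optimize import least_squares
CAL={n:get_calibration(n) for n in("scene","top")}
def proj(n,P):
    c=CAL[n]; p=R.from_rotvec(c["orientation"]).inv().apply(np.atleast_2d(P)-c["eye"])
    return np.c_[c["fx"]*p[:,0]/p[:,2]+c["cx"],c["fy"]*p[:,1]/p[:,2]+c["cy"]]
def world(x,y,yaw,P): return R.from_euler("z",yaw).apply(np.atleast_2d(P))+[x,y,0]
def pot(th,k,z=.103):
    a=np.pi+th+k*2*np.pi/5; return [.062*np.cos(a),.062*np.sin(a),z]
def sq(th):
    return [ (R.from_euler("z",np.pi+th).apply([.062+.026*i,.026*j,.103])) for i,j in((1,1),(1,-1),(-1,-1),(-1,1))]
def grip(a,y): return [.15*np.sin(a),y,.06+.15*np.cos(a)]
E
cat > fit.py <<'E'
from h import *
T=lambda u,v:(270+u/4,170+v/4)
S=lambda u,v:(190+u/4,130+v/4)
def model(p):
    x,y,w,a,th=p
    m=[("top",[-.13,.14,.015],T(90,528)),("top",[-.13,-.14,.015],T(563,480)),
    ("top",grip(a,.106),T(133,297)),("top",grip(a,-.106),T(553,262)),
    ("scene",grip(a,-.106),S(95,112)),("scene",grip(a,.106),S(488,52)),
    ("top",pot(th,0),T(380,152)),("scene",pot(th,0),S(268,336)),
    ("top",pot(th,1),T(248,160)),("scene",pot(th,1),S(400,311)),
    ("top",pot(th,3),T(320,362)),("scene",pot(th,2),S(420,225)),
    ("scene",pot(th,4),S(214,251)),("scene",[0,0,.162],S(312,183))]
    return m
def res(p):
    r=[]
    for n,P,uv in model(p): r.append(proj(n,world(*p[:3],P))[0]-uv)
    return np.array(r).ravel()
s=least_squares(res,[.4,0,.05,0.1,2.4],loss="soft_l1")
print(s.x); print(res(s.x).reshape(-1,2).round(1))
x,y,w,a,th=s.x
print("grip",world(x,y,w,grip(a,0)))
print("sq top",(proj("top",world(x,y,w,sq(th)))-[270,170])*4)
E
python3 fit.py
```

```text
[ 0.52108126 -0.03879324  0.12161937 -0.17597555  2.4549973 ]
[[-1.5 -6.1]
 [-0.7 -5.2]
 [-1.5  0.3]
 [-1.1 -0.4]
 [-1.1  0.6]
 [-0.6 -1. ]
 [-1.   0.5]
 [-1.3 -1.5]
 [-0.7 -0.5]
 [-0.8 -0.5]
 [-0.2 -0.7]
 [-1.4 -1.3]
 [-1.3 -0.2]
 [-0.8 -1.5]]
grip [[ 0.49501493 -0.04197913  0.20768343]]
sq top [[362.68279821  89.82129622]
 [440.56105149 141.88266269]
 [389.4914707  218.80319031]
 [311.25072992 166.18674125]]
```

```bash
sed -i 's/x,y,w,a,th=p$/x,y,w,a,th,f=p/; s/\[-.13,/[-f,/g; s/2.4\],loss/2.4,.13],loss/; s/x,y,w,a,th=s.x/x,y,w,a,th,f=s.x/' fit.py; python3 fit.py
```

```text
[ 0.5225719  -0.03841049  0.12362185 -0.18647578  2.45031842  0.14465055]
[[-1.  -0.2]
 [-0.   0.3]
 [-1.6  0.4]
 [-1.2 -0.5]
 [-1.   0.8]
 [-0.5 -1. ]
 [-1.1 -0.1]
 [-1.2 -1.1]
 [-0.8 -1.3]
 [-0.7  0. ]
 [-0.4 -1.4]
 [-1.1 -0.8]
 [-1.1  0.2]
 [-0.5 -1. ]]
grip [[ 0.49497459 -0.0418396   0.20739956]]
sq top [[362.46391413  87.29842511]
 [440.19087945 139.54721303]
 [388.91787334 216.29787316]
 [310.83152665 163.49243197]]
```

```bash
cat >> h.py <<'E'
CX,CY,YAW=.5225,-.0384,.124
def to(pos=None,yaw=None,cad=None,ref=None):
    """fractions for a shift to TCP pos (world) or cad (caddy frame), tool y at world angle yaw"""
    s=read_state(); p,o=(ref if ref else (s["tool_pos"],s["orientation"])); r=R.from_rotvec(o)
    if cad is not None: pos=world(CX,CY,YAW,cad)[0]
    t=r
    if yaw is not None:
        t=R.from_matrix(np.c_[[-np.sin(yaw),np.cos(yaw),0],[np.cos(yaw),np.sin(yaw),0],[0,0,-1]])
        if np.linalg.det(t.as_matrix())<0: raise SystemExit("det")
    return np.r_[r.inv().apply(np.array(pos)-p)/.5,(r.inv()*t).as_rotvec()/(np.pi/2)].round(4)
E
python3 - <<'E'
from h import *
print(to(pos=[.30,-.35,.32],yaw=.124))
print(to(cad=[grip(-.186,0)[0],0,.30],yaw=.124))
E
```

```text
[ 3.443e-01 -3.441e-01 -2.040e-01 -9.000e-04 -8.000e-04 -8.716e-01]
[ 9.110e-01 -8.032e-01 -1.632e-01 -9.000e-04 -8.000e-04 -8.716e-01]
```

```bash
python3 -m crank '[[[0.1,0.1,-0.1,-0.1,0,0,-0.1],[0.1,0.2,-0.2,-0.2,0,0,-0.2],[0.1,0.3,-0.3,-0.2,0,0,-0.3],[0.1,0.4,-0.4,-0.18,0,0,-0.42],[0.1,0.5,-0.45,-0.17,0,0,-0.53]]]' 15; python3 - <<'E'
from h import *
print(to(cad=[grip(-.186,0)[0],0,.30],yaw=.124))
E
```

```text
t: 0.72
tool_pos: [0.3286, -0.3141, 0.3057]
orientation: [2.624, 1.725, 0.0]
force: [1.3, -0.2, -0.5]
opening: 0.052
gripper_force: 0.0
[ 6.319e-01  8.980e-02  1.120e-02  6.000e-04  5.000e-04 -3.383e-01]
```

```bash
python3 -m crank '[[[0.1,0.12,0.02,0,0,0,-0.1],[0.1,0.24,0.04,0.01,0,0,-0.2],[0.1,0.36,0.06,0.01,0,0,-0.3],[0.1,0.48,0.08,0.01,0,0,-0.338],[0.1,0.6,0.09,0.01,0,0,-0.338]]]'; python3 -m crank '[[[0.1,0.03,0,0,0,0,0],[0.1,0.03,0,0,0,0,0],[0.1,0.03,0,0,0,0,0],[0.1,0.03,0,0,0,0,0],[0.1,0.03,0,0,0,0,0]]]';python3 - <<'E'
from h import *
import cv2
print(to(cad=[grip(-.186,0)[0],0,grip(-.186,0)[2]-.019],yaw=.124))
a=read_camera("scene")[90:270,190:350,::-1]; b=read_camera("top")[170:310,270:430,::-1]
c=np.vstack([cv2.resize(b,None,fx=3,fy=3),])
a=cv2.resize(a,None,fx=2.5,fy=2.5); c=cv2.resize(b,(400,350)); out=np.zeros((450,800,3),np.uint8); out[:,:400]=a; out[:350,400:]=c
cv2.imwrite("pics/m1.png",out)
E
```

```text
t: 1.35
tool_pos: [0.4903, -0.057, 0.3]
orientation: [-2.085, -2.35, 0.0]
force: [0.3, -0.0, 0.1]
opening: 0.051
gripper_force: 0.0
t: 1.98
tool_pos: [0.4877, -0.0451, 0.3004]
orientation: [2.088, 2.347, 0.0]
force: [0.4, 0.3, -0.7]
opening: 0.0512
gripper_force: 0.0
[ 4.80e-03  1.52e-02  2.24e-01  1.00e-04  1.00e-04 -4.70e-03]
```

View pics/m1.png

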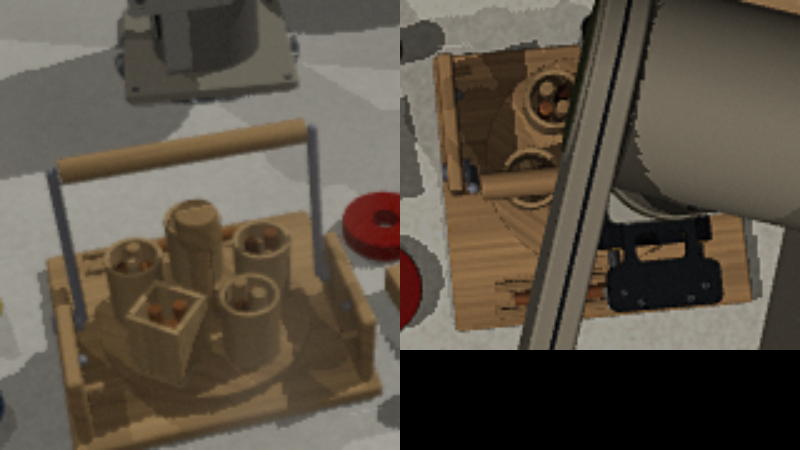

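The scene crop doesn't show the gripper where I expected it, so I'll check the full frames with the TCP projected in.

```bash
python3 - <<'E'
from h import *
import cv2
s=read_state()["tool_pos"]; out=np.zeros((500,800,3),np.uint8)
for i,n in enumerate(("scene","top")):
    u=proj(n,s)[0]; print(n,u)
    im=read_camera(n)[:,:,::-1].copy(); cv2.circle(im,tuple(int(k) for k in u),4,(255,0,255),1)
    out[i*250:(i+1)*250,:400]=cv2.resize(im,(400,250))
    if n=="scene": out[:400,400:]=cv2.resize(im[50:250,180:380],(400,400))
cv2.imwrite("pics/m2.png",out)
E
```

```text
scene [257.55774975 110.45755341]
top [361.36214927 239.98103382]
```

View pics/m2.png

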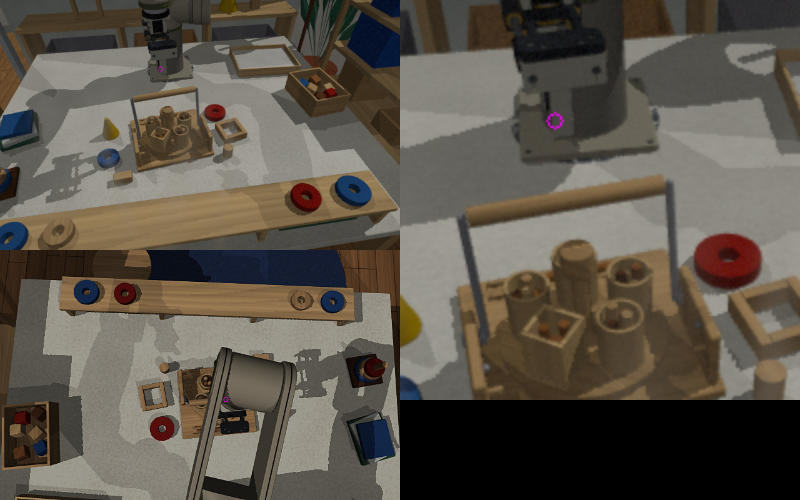

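The TCP marker sits at the fingertips at (555,120) in the enlarged view, so everything is consistent. Next I'll descend over the bar and grip it.

```bash
python3 -m crank '[[[0.1,0.005,0.015,0.05,0,0,-0.005],[0.1,0.005,0.015,0.1,0,0,-0.005],[0.1,0.005,0.015,0.15,0,0,-0.005],[0.1,0.005,0.015,0.19,0,0,-0.005],[0.1,0.005,0.015,0.224,0,0,-0.005]]]' 15 && python3 -m crank '[[[-0.7,0,0,0,0,0,0],[-0.7,0,0,0,0,0,0],[-0.7,0,0,0,0,0,0],[-0.7,0,0,0,0,0,0],[-0.7,0,0,0,0,0,0]]]' 15; python3 - <<'E'
from h import *
s=read_state(); w=R.from_euler("z",-YAW).apply(s["tool_pos"]-[CX,CY,0]); print(w,s["force"])
E
```

```text
t: 2.8
tool_pos: [0.4949, -0.0407, 0.1874]
orientation: [-2.077, -2.357, 0.0]
force: [-0.1, 1.2, 0.5]
opening: 0.0511
gripper_force: 0.0
t: 3.42
tool_pos: [0.4954, -0.0408, 0.1893]
orientation: [2.076, 2.356, 0.001]
force: [-2.4, -0.4, 5.6]
opening: 0.0218
gripper_force: 15.0
[-0.02717381  0.0009225   0.1893471 ] [-2.43451998 -0.39323465  5.60768773]
```

```bash
python3 - <<'E'
import numpy as np
def f(a0,aa):
    for a in aa: print(a, round(.3*(np.sin(a)-np.sin(a0)),4), round(-.3*(np.cos(a)-np.cos(a0)),4))
f(-.186,[-.1,0,.1,.2,.3]); print(); f(.3,[.4,.5,.6,.7,.8]);print(); f(.8,[.88,.96,1.03,1.1,1.15]);print(); f(1.15,[1.2,1.26,1.32,1.38,1.42])
E
```

```text
-0.1 0.0255 -0.0037
0 0.0555 -0.0052
0.1 0.0854 -0.0037
0.2 0.1151 0.0008
0.3 0.1441 0.0082

0.4 0.0282 0.0103
0.5 0.0552 0.0233
0.6 0.0807 0.039
0.7 0.1046 0.0571
0.8 0.1266 0.0776

0.88 0.016 0.0179
0.96 0.0306 0.037
1.03 0.042 0.0546
1.1 0.0522 0.0729
1.15 0.0586 0.0865

1.2 0.0058 0.0138
1.26 0.0118 0.0308
1.32 0.0168 0.0481
1.38 0.0207 0.0657
1.42 0.0228 0.0775
```

```bash
python3 -m crank '[[[-0.7,0,0.0255,-0.0035,0,0,0],[-0.7,0,0.0555,-0.005,0,0,0],[-0.7,0,0.0854,-0.0037,0,0,0],[-0.7,0,0.115,0.001,0,0,0],[-0.7,0,0.144,0.008,0,0,0]]]'; python3 - <<'E'
from h import *
s=read_state(); w=R.from_euler("z",-YAW).apply(s["tool_pos"]-[CX,CY,0]); print(w,R.from_euler("z",-YAW).apply(s["force"]))
E
```

```text
t: 4.05
tool_pos: [0.5668, -0.0318, 0.1841]
orientation: [-2.077, -2.357, 0.001]
force: [-3.4, -2.8, 0.0]
opening: 0.0217
gripper_force: 15.0
[0.04480641 0.00101995 0.18408141] [-3.73035029 -2.33812375  0.03271855]
```

```bash
python3 -m crank '[[[-0.7,0,0.028,0.01,0,0,0],[-0.7,0,0.055,0.023,0,0,0],[-0.7,0,0.081,0.039,0,0,0],[-0.7,0,0.105,0.057,0,0,0],[-0.7,0,0.127,0.078,0,0,0]]]'; python3 - <<'E'
from h import *
s=read_state(); w=R.from_euler("z",-YAW).apply(s["tool_pos"]-[CX,CY,0]); print(w,R.from_euler("z",-YAW).apply(s["force"]))
E
```

```text
t: 4.68
tool_pos: [0.63, -0.0237, 0.1446]
orientation: [-2.077, -2.357, 0.001]
force: [-1.9, -2.5, 0.3]
opening: 0.0214
gripper_force: 15.0
[0.1084437  0.00125411 0.14459421] [-2.17356026 -2.27832785  0.27886969]
```

```bash
python3 -m crank '[[[-0.7,0,0.016,0.018,0,0,0],[-0.7,0,0.031,0.037,0,0,0],[-0.7,0,0.042,0.055,0,0,0],[-0.7,0,0.052,0.073,0,0,0],[-0.7,0,0.059,0.087,0,0,0]]]' 30; python3 - <<'E'
from h import *
s=read_state(); w=R.from_euler("z",-YAW).apply(s["tool_pos"]-[CX,CY,0]); print(w,R.from_euler("z",-YAW).apply(s["force"]))
E
```

```text
t: 5.3
tool_pos: [0.6579, -0.0202, 0.1009]
orientation: [-2.076, -2.356, 0.003]
force: [-12.4, -4.2, 11.6]
opening: 0.0211
gripper_force: 30.0
[0.13664839 0.00134087 0.10089066] [-12.87348975  -2.66474619  11.61555218]
```

```bash
python3 -m crank '[[[-0.7,0,0.003,0.014,0,0,0],[-0.7,0,0.008,0.031,0,0,0],[-0.7,0,0.012,0.048,0,0,0],[-0.7,0,0.015,0.066,0,0,0],[-0.7,0,0.017,0.076,0,0,0]]]' 30; python3 - <<'E'
from h import *
s=read_state(); w=R.from_euler("z",-YAW).apply(s["tool_pos"]-[CX,CY,0]); print(w,R.from_euler("z",-YAW).apply(s["force"]))
E
```

```text
t: 5.92
tool_pos: [0.6659, -0.0195, 0.0685]
orientation: [-2.076, -2.356, 0.005]
force: [-38.1, -4.4, 50.1]
opening: 0.0213
gripper_force: 30.0
[0.14461442 0.00104951 0.06849781] [-38.35575701   0.36490744  50.13531674]
```

```bash
python3 -m crank '[[[-0.7,0,-0.004,-0.003,0,0,0],[-0.7,0,-0.008,-0.006,0,0,0],[-0.3,0,-0.008,-0.006,0,0,0],[-0.2,0,-0.008,-0.006,0,0,0],[-0.2,0,-0.008,-0.006,0,0,0]]]' 15; python3 - <<'E'
from h import *
s=read_state(); w=R.from_euler("z",-YAW).apply(s["tool_pos"]-[CX,CY,0]); print(w,R.from_euler("z",-YAW).apply(s["force"]))
E
```

```text
t: 6.55
tool_pos: [0.663, -0.0189, 0.0664]
orientation: [-2.076, -2.357, -0.0]
force: [0.1, -0.6, 0.6]
opening: 0.037
gripper_force: 0.0
[0.14183341 0.00194836 0.06641097] [-0.01239456 -0.63245993  0.57140533]
```

```bash
python3 -m crank '[[[-0.2,0,0,-0.06,0,0,0],[-0.2,0,0,-0.14,0,0,0],[-0.2,0,0,-0.24,0,0,0],[0.2,0,0,-0.34,0,0,0],[0.4,0,0,-0.4,0,0,0]]]'; python3 - <<'E'
from h import *
import cv2
print(to(cad=[0,0,.24],yaw=.9))
a=read_camera("scene")[110:310,180:360,::-1]; b=read_camera("top")[150:310,270:430,::-1]
out=np.zeros((445,800,3),np.uint8); out[:,:400]=cv2.resize(a,(400,445)); out[:400,400:]=cv2.resize(b,(400,400))
cv2.imwrite("pics/m3.png",out)
E
```

```text
t: 7.18
tool_pos: [0.664, -0.0192, 0.2704]
orientation: [2.075, 2.355, 0.004]
force: [-0.5, -0.2, 0.1]
opening: 0.0523
gripper_force: 0.0
[-0.0024 -0.2859  0.0597  0.0022  0.0013 -0.4924]
```

View pics/m3.png

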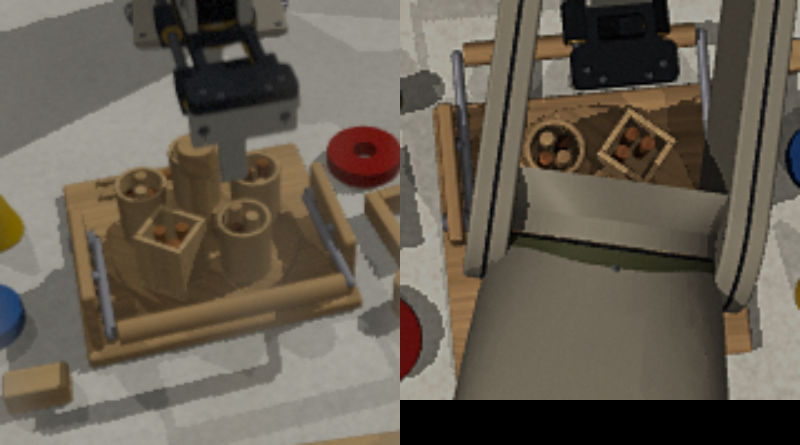

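The handle now lies at the back: grip ends at (120,325) and (348,283) in the scene crop, and (465,55) and (695,33) in the top crop. I'll fit its angle and start towards the knob.

```bash
python3 - <<'E'
from h import *
obs=[("scene",-.106,(234,256.1)),("scene",.106,(336.6,237.2)),("top",.106,(296,172)),("top",-.106,(388,163.2))]
for a in (1.2,1.3,1.36,1.4,1.44):
    print(a,[(proj(n,world(CX,CY,YAW,grip(a,y)))[0]-u).round(1).tolist() for n,y,u in obs])
E
python3 -m crank '[[[0.6,0,-0.06,0.01,0,0,-0.1],[0.6,0,-0.12,0.02,0,0,-0.2],[0.6,0,-0.18,0.03,0,0,-0.3],[0.6,0,-0.24,0.045,0,0,-0.4],[0.6,-0.002,-0.286,0.06,0,0,-0.492]]]'
python3 -m crank '[[[0.6,-0.002,0,0,0,0,0],[0.6,0,0,0,0,0,0],[0.6,0,0,0,0,0,0],[0.6,0,0,0,0,0,0],[0.6,0,0,0,0,0,0]]]'
python3 - <<'E'
from h import *
import cv2
print(to(cad=[-.002,0,.130],yaw=.9))
cv2.imwrite("pics/m4.png",cv2.resize(read_camera("scene")[100:260,180:380,::-1],(800,600)))
E
```

```text
1.2 [[-4.3, -8.0], [-2.8, -11.2], [-1.1, 0.0], [1.6, 0.7]]
1.3 [[-3.0, -1.5], [-2.3, -4.8], [-1.2, -0.7], [0.3, 0.0]]
1.36 [[-2.2, 2.2], [-2.1, -1.3], [-1.3, -0.9], [-0.5, -0.0]]
1.4 [[-1.8, 4.5], [-2.0, 1.0], [-1.3, -0.8], [-0.9, 0.0]]
1.44 [[-1.3, 6.7], [-2.0, 3.2], [-1.3, -0.7], [-1.4, 0.2]]
t: 7.9
tool_pos: [0.5197, -0.0382, 0.2349]
orientation: [-1.027, -2.967, 0.0]
force: [0.8, -0.3, 0.3]
opening: 0.0745
gripper_force: 0.0
t: 8.52
tool_pos: [0.5217, -0.0383, 0.2368]
orientation: [-1.036, -2.966, -0.0]
force: [-0.0, 0.5, 0.6]
opening: 0.0745
gripper_force: 0.0
[ 0.0014 -0.0021  0.2136  0.     -0.     -0.0007]
```

View pics/m4.png

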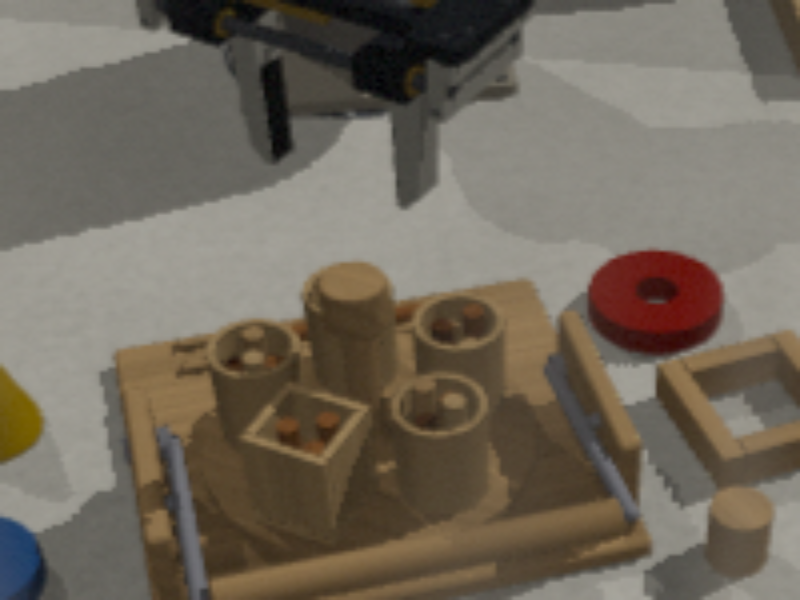

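The handle angle fits about 1.37–1.40, so it is on its pegs, and the 50 N reaction was the end stop. The knob top at (347,283) is clear from above. Next I'll descend and close gently.

```bash
python3 -m crank '[[[0.6,0.001,-0.002,0.05,0,0,0],[0.6,0.001,-0.002,0.1,0,0,0],[0.6,0.001,-0.002,0.14,0,0,0],[0.6,0.001,-0.002,0.18,0,0,0],[0.6,0.001,-0.002,0.212,0,0,0]]]' && python3 -m crank '[[[0.6,0,0,0,0,0,0],[-0.5,0,0,0,0,0,0],[-0.5,0,0,0,0,0,0],[-0.5,0,0,0,0,0,0],[-0.5,0,0,0,0,0,0]]]' 12; python3 - <<'E'
from h import *
s=read_state(); r=R.from_rotvec(s["orientation"]).inv(); print("tool-frame force",r.apply(s["force"]),s["wrist_torque"],s["q"])
E
```

```text
t: 9.2
tool_pos: [0.5202, -0.0388, 0.1299]
orientation: [-1.035, -2.966, 0.0]
force: [-0.3, 0.0, 0.0]
opening: 0.0745
gripper_force: 0.0
t: 9.82
tool_pos: [0.52, -0.0397, 0.1312]
orientation: [-1.035, -2.966, 0.003]
force: [-13.2, -15.0, 8.1]
opening: 0.0391
gripper_force: 9.7
tool-frame force [  1.01327242 -19.92296963  -8.03204827] [-2.61349246  2.11218443  0.01902627] [-0.17315632 -0.02219109  1.80840799 -0.00183864  1.35585703 -1.07181364]
```

```bash
python3 -m crank '[[[-0.5,0,-0.002,0,0,0,0],[-0.5,0,-0.003,0,0,0,0],[-0.5,0,-0.003,0,0,0,0],[-0.5,0,-0.003,0,0,0,0],[-0.5,0,-0.003,0,0,0,0]]]' 12; python3 - <<'E'
from h import *
s=read_state(); r=R.from_rotvec(s["orientation"]).inv(); print("tool-frame force",r.apply(s["force"]),s["tool_pos"])
E
```

```text
t: 10.45
tool_pos: [0.5195, -0.0403, 0.1312]
orientation: [1.035, 2.966, -0.001]
force: [-2.8, -4.3, 5.1]
opening: 0.0375
gripper_force: 12.0
tool-frame force [-0.42371355 -5.09687822 -5.11253312] [ 0.51953    -0.04029528  0.13116266]
```

```bash
python3 -m crank '[[[-0.5,0,-0.001,0,0,0,0],[-0.5,0,-0.001,0,0,0,0.05],[-0.5,0,-0.001,0,0,0,0.12],[-0.5,0,-0.001,0,0,0,0.2],[-0.5,0,-0.001,0,0,0,0.28]]]' 30; python3 - <<'E'
from h import *
s=read_state(); r=R.from_rotvec(s["orientation"]).inv(); print("tool-frame force",r.apply(s["force"]),s["wrist_torque"],s["q"])
E
```

```text
t: 11.08
tool_pos: [0.5193, -0.0404, 0.1312]
orientation: [1.663, 2.665, 0.0]
force: [-1.8, -2.7, 6.4]
opening: 0.0376
gripper_force: 30.0
tool-frame force [-1.63214545 -2.84296823 -6.35369052] [-0.69329049  0.64712647  0.03203622] [-1.76061497e-01 -2.49769546e-02  1.81117664e+00 -1.54134747e-04
  1.35493517e+00 -6.31335291e-01]
```

```bash
python3 -m crank '[[[-0.5,0,0,0,0,0,0.08],[-0.5,0,0,0,0,0,0.16],[-0.5,0,0,0,0,0,0.24],[-0.5,0,0,0,0,0,0.32],[-0.5,0,0,0,0,0,0.4]]]' 30; python3 - <<'E'
from h import *
s=read_state(); r=R.from_rotvec(s["orientation"]).inv(); print("tool-frame force",r.apply(s["force"]),s["wrist_torque"],s["q"])
E
```

```text
t: 11.7
tool_pos: [0.5189, -0.0405, 0.1311]
orientation: [-2.405, -2.021, 0.001]
force: [-4.6, -3.1, 6.7]
opening: 0.0374
gripper_force: 30.0
tool-frame force [-3.82664695 -4.05228805 -6.74370882] [-0.51673486  1.00136534  0.02910395] [-1.76232094e-01 -2.50929503e-02  1.81136933e+00 -2.73799998e-04
  1.35578123e+00 -3.00567502e-03]
```

```bash
python3 -m crank '[[[-0.5,0,0,0,0,0,0.08],[-0.5,0,0,0,0,0,0.16],[-0.5,0,0,0,0,0,0.24],[-0.5,0,0,0,0,0,0.32],[-0.5,0,-0.001,0,0,0,0.4]]]' 30;  python3 -m crank '[[[-0.5,0,0,0,0,0,0.08],[-0.5,0,0,0,0,0,0.16],[-0.5,0,0,0,0,0,0.24],[-0.5,0,0,0,0,0,0.32],[-0.5,0,0,0,0,0,0.4]]]' 30; python3 - <<'E'
from h import *
import cv2
s=read_state(); r=R.from_rotvec(s["orientation"]).inv(); print("tool-frame force",r.apply(s["force"]),s["wrist_torque"],s["q"])
out=np.zeros((600,800,3),np.uint8)
a=read_camera("scene")[120:270,190:350,::-1]; b=read_camera("top")[150:310,270:430,::-1]
cv2.imwrite("pics/s5.png",a);cv2.imwrite("pics/t5.png",b)
out[:375,:400]=cv2.resize(a,(400,375),interpolation=cv2.INTER_CUBIC); out[:400,400:]=cv2.resize(b,(400,400),interpolation=cv2.INTER_CUBIC)
cv2.imwrite("pics/m5.png",out[:400])
E
```

```text
t: 12.32
tool_pos: [0.5186, -0.0403, 0.1312]
orientation: [-2.912, -1.179, 0.0]
force: [-2.0, -4.0, 5.1]
opening: 0.0377
gripper_force: 30.0
t: 12.95
tool_pos: [0.5184, -0.04, 0.1312]
orientation: [-3.133, -0.221, 0.001]
force: [-5.5, -1.6, 7.1]
opening: 0.0375
gripper_force: 30.0
tool-frame force [-5.71292801  0.80091436 -7.09021174] [0.10297566 0.93486968 0.02380752] [-1.76015427e-01 -2.66014704e-02  1.81280213e+00  5.54563164e-04
  1.35588987e+00  1.25357491e+00]
```

View pics/m5.png

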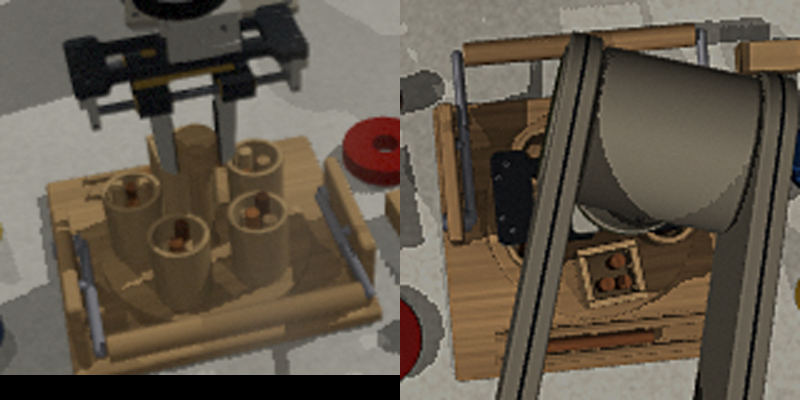

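The square pot's rim corners are at (578,253), (637,240), (650,292) and (588,308) in the top crop, and it is now nearly at the front. I'll refit jointly with a small bias per camera.

```bash
cat > fit2.py <<'E'
from fit import *
T2=lambda u,v:(270+(u-400)/2.5-.3,150+v/2.5-.3); S2=lambda u,v:(190+u/2.5-.3,120+v/2.5-.3)
def obs2(th):
    c=sq(th) # outer: find matching below
    o=[("top",c[0],T2(588,308)),("top",c[1],T2(578,253)),("top",c[2],T2(637,240)),("top",c[3],T2(650,292))]
    # order corners by nearest
    o+=[("scene",pot(th,k),S2(*q)) for k,q in MAP]
    return o
# scene centres: front-right/back etc. assigned by nearest projection
C=[(133,190),(179,234),(257,212),(256,157)]
x0=[.5195,-.0405,.1236]; th0=.05
MAP=[]
for q in C:
    d=[np.linalg.norm(proj("scene",world(*x0,pot(th0,k)))[0]-S2(*q)) for k in range(5)]; MAP.append((int(np.argmin(d)),q))
cor=[(588,308),(578,253),(637,240),(650,292)]
def res2(p,full=True):
    x,y,w,a,th,f,th2,bu,bv,cu,cv,a2=p; b={"top":np.array([bu,bv]),"scene":np.array([cu,cv])}
    r=[]
    for n,P,uv in model(p[:6]): r.append(proj(n,world(x,y,w,P))[0]+b[n]-(np.array(uv)-.375))
    pc=proj("top",world(x,y,w,sq(th2)))+b["top"]
    for q in cor:
        t=np.array(T2(*q)); r.append(pc[np.argmin(np.linalg.norm(pc-t,axis=1))]-t)
    for k,q in MAP: r.append(proj("scene",world(x,y,w,pot(th2,k)))[0]+b["scene"]-S2(*q))
    for n,yy,u in [("scene",-.106,S2(107,340)),("scene",.106,S2(365,298)),("top",.106,T2(465,55)),("top",-.106,T2(695,33))]:
        r.append(proj(n,world(x,y,w,grip(a2,yy)))[0]+b[n]-u)
    r=np.array(r).ravel()
    return np.r_[r,(x-.5185)/.001,(y+.0405)/.001,np.array(p[7:11])/1.5]
s=least_squares(res2,x0+[-.18,2.45,.144,.05,0,0,0,0,1.38],loss="soft_l1")
J=s.jac; cov=np.linalg.inv(J.T@J)
print("x y yaw a th f th2 bu bv cu cv a2\n",s.x.round(4)); print("sd",np.sqrt(np.diag(cov)).round(4)); print(res2(s.x)[:-6].reshape(-1,2).round(1).tolist())
E
python3 fit2.py | tail -4
```

```text
1.5538  0.7726  1.384 ]
sd [0.001  0.001  0.0056 0.0112 0.0174 0.002  0.0174 0.5363 0.6125 0.5398
 0.4595 0.0413]
[[-0.3, -0.4], [0.7, 0.3], [-0.6, 0.6], [-0.2, -0.1], [0.1, 1.2], [0.5, -0.4], [-0.1, 0.8], [-0.3, -1.1], [0.2, -0.4], [0.2, 0.1], [0.5, -0.5], [-0.1, -0.6], [-0.1, 0.2], [0.4, -0.9], [1.1, 0.4], [0.1, -1.1], [-0.4, -0.7], [-0.5, 1.9], [-0.5, 0.2], [-0.3, 0.4], [0.5, 0.1], [-0.2, 0.2], [-0.1, 3.3], [-0.9, -1.9], [-0.3, -0.3], [0.3, 0.8]]
```

```bash
python3 fit2.py | tail -6 | head -4; python3 - <<'E'
from h import *
m=R.from_rotvec(read_state()["orientation"]).as_matrix(); print("tool y yaw",np.arctan2(m[1,1],m[0,1]))
E
```

```text
x y yaw a th f th2 bu bv cu cv a2
 [ 0.5188 -0.0403  0.1216 -0.1754  2.4505  0.1426  0.1132 -0.2131 -1.2325
  1.5538  0.7726  1.384 ]
sd [0.001  0.001  0.0056 0.0112 0.0174 0.002  0.0174 0.5363 0.6125 0.5398
tool y yaw -1.4293858030410844
```

```bash
python3 -m crank '[[[-0.5,0,0,0,0,0,0.02],[-0.5,0,0,0,0,0,0.04],[-0.5,0,0,0,0,0,0.06],[-0.5,0,0,0,0,0,0.075],[-0.5,0,0,0,0,0,0.075]]]' 30; python3 - <<'E'
from h import *
import cv2
m=R.from_rotvec(read_state()["orientation"]).as_matrix(); print("tool y yaw",np.arctan2(m[1,1],m[0,1]))
b=read_camera("top")[230:310,300:400,::-1]; cv2.imwrite("pics/t6.png",cv2.resize(b,(700,560),interpolation=cv2.INTER_CUBIC))
E
```

```text
t: 13.68
tool_pos: [0.5184, -0.0399, 0.1312]
orientation: [-3.141, -0.042, 0.001]
force: [-5.4, -1.6, 8.3]
opening: 0.0377
gripper_force: 30.0
tool y yaw -1.5438277638887719
```

View pics/t6.png

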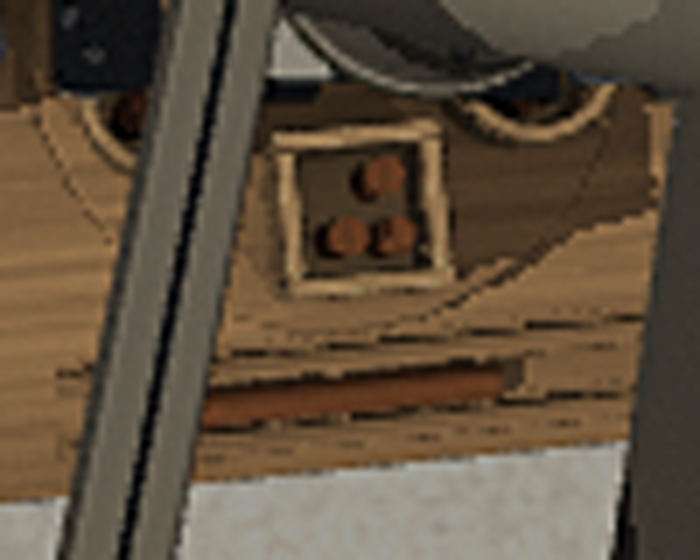

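The pot's front edge, (285,293) to (453,276), is parallel to the board edge, (190,487) to (625,441), within about 0.01 rad. The pencil is untouched. I'll hold a moment, then hand in.

```bash
python3 -m crank '[[[-0.5,0,0,0,0,0,0],[-0.5,0,0,0,0,0,0],[-0.5,0,0,0,0,0,0],[-0.5,0,0,0,0,0,0],[-0.5,0,0,0,0,0,0]]]' 30; python3 -c "
from plant import *
print(abs(read_state()['dq']).max()); print(close_job())"
```

```text
t: 14.35
tool_pos: [0.5184, -0.0399, 0.1311]
orientation: [-3.141, -0.043, 0.001]
force: [-5.3, -1.8, 7.8]
opening: 0.0375
gripper_force: 30.0
0.0012362525003172746
the job is handed in; nothing more can be done
None
```

The handle is swung back onto its rest pegs (about 1.38 rad by camera), the square pot stands at the front over the ledge, square to within about 0.01 rad, and the gripper is still holding the knob; the job was handed in at 14.35 s, with no verdict returned.

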